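# Clamp the bracket and hold the hidden bolt head while the nut is run tight

### The job

The bracket of the coffee tool rail is being bolted up in its assembly stand, but the slow nut runner in front only spins nut and bolt together. Press the cam clamp's lever at the stand's right side fully down, then reach from above into the gap between the bracket and the backing plate, grip the bolt's hex head hidden there from both sides and keep it from turning until the runner has pulled the nut tight (allow 10 seconds). Finish still gripping the head, with the clamp left down and the things around left standing where they are.

Things in the scene. Friction and masses are not known exactly. Their poses are not given: they have to be found in the camera images.
- stand: assembly stand, fixed, yawed up to 0.3 rad; origin at table height under the middle of the upright bracket plate; its x axis points away from the robot through bracket and backing plate, y to the left, z up. Base plate 220 x 200 x 12 mm, x -130 to +90 mm. Bracket plate of steel, x -3 to +3 mm, 100 mm wide, top at z 98 mm, with a lip 22 mm to the front.
- gap (a point): middle of the gap between bracket plate and backing plate, at the height of the bracket's top (98 mm); the gap is 59 mm wide along the stand's x, 100 mm long along y, open above and at both sides. The backing plate's near face is at x +62 mm in the stand's frame, its top at z 85 mm.
- runner (a point): middle of the nut runner's barrel (46 mm thick, 80 mm long along the stand's x, fixed) that lies in front of the bracket, axis 70 mm above the table, top at 96 mm.
- bolt_hex: hex head of the bolt behind the bracket: 26 mm across flats, 30 over corners, 20 mm long; origin at its centre, at x 29, z 70 mm in the stand's frame. Its x axis is the bolt's axis, along the stand's x; it turns about it with the nut at 0.5 rad/s until held. The runner's torque is 0.15 N m: a grip of 30 N or more across the head at any angle stops it (the flats may settle onto the fingers).
- bolt (a joint): how far the nut is screwed on along the bolt's thread (rad): starts at 0 to 0.5, stays there while nut and bolt spin together, grows at about 0.4 rad/s while the head is held still, and stops at 2.6 (tight).
- clamp (a joint): angle of the clamp lever above horizontal (rad): 0 is fully down (shut, the stop), start 0.75 to 1.1; stiff hinge (about 2 N at the bar), stays where it is left.
- clamp_hinge (a point): centre of the clamp's hinge pin, which runs along the stand's x; in the stand's frame at x -24, y -75, z 42 mm.
- clamp_bar (a point): centre of the round cross bar (18 mm thick, 48 mm long along the stand's x) at the end of the clamp's lever, 95 mm from the hinge; shut, it lies at y -170, z 42 mm in the stand's frame.
- tamper: bystander: coffee tamper, 58 x 58 x 94 mm, turned handle up; origin at the centre of its underside
- salt_tub: bystander: flat white tub, 71 x 71 x 32 mm; origin at the centre of its underside
- cup_a: bystander: small mug, 63 x 93 x 53 mm; origin at the centre of its underside
- cup_b: bystander: small white porcelain cup, 61 x 79 x 56 mm; origin at the centre of its underside
- spice_jar: bystander: small jar with shaker cap, 44 x 44 x 90 mm; origin at the centre of its underside
- label_roll: bystander: small white roll of labels, 41 x 40 x 26 mm, standing on the front left corner of the stand's base plate, beside the runner; origin at the centre of its underside

How it is judged:
By the outcome, as a careful person would: the job done as asked, in the order asked, and still so for the second after the job is handed in, while the arm keeps its last pose, push and grip.
It also fails if it takes over 54 s, if anything falls off the work surface, if the arm or the gripper's body presses on something with over 40 N, if the wrist force passes 120 N, or if a joint passes its speed limit or range.

### The arm

A 6-joint arm with a two-finger parallel gripper is mounted at the origin on a cart in front of the work surface, level with it; the furniture and walls round the work are solid. World frame = base frame: x ahead of the robot, y to its left, z up, the work surface at z = 0. Lengths are in m, angles in degrees, forces in N, time in s.
With the tool pointing down it reaches from about 0.375 to 0.9 m from the base axis. Payload 3.1 kg.
Tool frame: the origin (TCP) lies at the very end of the fingers, on their centre line; the grasp point (between the pads) lies 19 mm behind it (grip_point_offset is the distance from the TCP to the grasp point, in m); y points along the fingers, x is the direction in which the jaws open and shut, and the axes are right-handed (so a half turn about y gives the same grasp; the last joint's range is limited). The gripper opens to 87 mm and grips with 3 to 60 N. Pads are 19 mm wide; open, the fingers measure 117 mm over their backs; the gripper's body (75 mm by 190 mm) begins 51 mm behind the grasp point.
Start: joints at [62.481, 30.224, 82.088, -0, 67.689, -10.227], TCP at [0.186, 0.597, 0.223] pointing down, gripper open.
Joint ranges: [-176.69, 176.69], [-43.24, 126.21], [12.49, 139.97], [-82, 262], [0, 151.66], [-163.58, 163.58]. Speed limits (degrees/s): [159.86, 159.86, 180, 180, 180, 180].

### API

Orientations are given as a 3x3 rotation matrix whose columns are the frame's x, y, z axes.
In Python, from rig import * gives the robot as it stands.
- The arm moves only by the tool send_rows, never from a script. Its argument "moves" is text: rows parted by semicolons, each of 5 numbers parted by spaces: the finger opening in mm, from 0 to 87, then the shift along the tool's x, y, z in mm, then the turn about the tool's y in degrees. In form: fingers dx dy dz yaw; .... A call has 1 to 20 rows; each row shifts and turns the commanded pose from where the row before left it, along the tool's axes as they then stand; what a row does not reach is not made up. A row lasts 1/12 s, in which the tool goes at most 41.7 mm and 7.16 degrees, less where a joint would pass 70% of its speed; a pose out of reach is approached as far as the arm can. A call is refused whole if a number of a shift passes 41.7 or a number of a turn 7.16, either way. A call with a gripper value outside its range is refused whole. The fingers move at their own pace and stop on an object; the grip force is fixed at half the most. Time passes only in rows, so rows that do not move let the fingers close. It gives the time, the measured TCP pose, the force and the opening at its end, in the units of the state.
- read_state(): the state, without advancing time (a new reading comes with each control period).
- capture(name): name is "side" or "top"; returns a dict with "image" (480x640x3 uint8, blue, green, red), "z_map" (480x640 float32, m along the optical axis (not along the pixel's ray), 0 where there is no reading), "mtx" (3x3 intrinsics, pixels), "origin" and "rotation" of the camera in the world. Camera axes: x right, y up, looking along -z (the intrinsics and any distortion apply to the point x, -y, -z); pixel columns grow to the right and rows downward; lengths in m; the calibration is good to about 2 mm. A picture is of the moment at which its call begins.
- hand_in(): hands the job in, once; it reports no verdict.
Trained networks look in a picture, given as the dict that the camera call returned (one of the last four; its "shot" number tells which), for a name from the list of things; names that differ only in an ending like _2 or _b are one class to them, and where a whole thing is asked for, a point or a joint stands for the part that bears it (a point fixed in the world has none). Each returns a list of dicts, best first, with "p" (0 to 1); they miss things now and then, are a little off and sometimes report something else, mostly with a low value. They report only what shows in the picture. A call takes as long as a camera call.
- search_frame(picture, name): "bbox" ([left, top, right, bottom] in pixels, round what is visible of it).
- masks_of(picture, name): "region" (480x640 bool, what is visible of it) and "bbox" ([left, top, right, bottom] in pixels, round what is visible of it).
- mark_of(picture, name): "pixel" ([row, column] in pixels: a listed point, or the origin of a listed thing).
The state is a dict: "time_s": time; "joint_positions": joint angles; "qvel": joint speeds; "tau": joint torques, N m; "position": TCP position; "tcp_rot": TCP orientation; "force": force on the tool from outside, world axes, zero at the start; "moment": the same for the moment, N m; "opening": opening from 0.0 (shut) to 1.0 (fully open).
Only numpy, scipy, OpenCV 4.12 (cv2) and the standard library are available. Lean on these libraries where they do the work, as an engineer would, in place of code of your own. Each camera call takes 0.05 s, during which the arm holds its last target. There are 200 camera calls.

## Working session

There is one attempt and no reset: what is moved stays moved. The work goes in short steps, Python scripts to look and compute and a tool call to move; the robot and the scene stay as the last step left them, time stands still between calls to the robot, and variables do not carry over. Pictures are saved under pics/ and viewed, about 8 in all and at most 12, crops included, and the job is handed in when it is done.

Besides the shell and the picture viewer there is one more tool, called by a JSON object that holds its "fn" and its "kwargs", one argument or row to a line. send_rows: Moves the arm, as the interface text tells. Its arguments: {"type":"object","properties":{"moves":{"type":"string"}},"required":["moves"]}

```bash
mkdir -p pics
cat > h.py <<'E'
from rig import *
import numpy as np, cv2
def world(p,r,c,z=None):
    """pixel -> world, by depth map or on plane of height z"""
    K=p["mtx"]; ray=np.array([(c-K[0,2])/K[0,0],-(r-K[1,2])/K[1,1],-1.])
    R=np.array(p["rotation"]); o=np.array(p["origin"])
    if z is None:
        d=p["z_map"][int(round(r)),int(round(c))]; return o+R@ray*d
    w=R@ray; return o+w*(z-o[2])/w[2]
E
python3 - <<'E'
from h import *
s=read_state(); print(s)
for n in("top","side"):
    p=capture(n); cv2.imwrite(f"pics/{n}0.png",p["image"]); print(n,[k for k in p],p["mtx"],p["origin"],p["rotation"])
    for t,z in(("stand",0),("gap",.098),("runner",.07),("bolt_hex",.07),("clamp_hinge",.042),("clamp_bar",None),("tamper",0),("salt_tub",0),("cup_a",0),("cup_b",0),("spice_jar",0),("label_roll",.012)):
        for m in mark_of(p,t)[:2]:
            r,c=m["pixel"]; print(t,round(m["p"],2),np.round([r,c]),np.round(world(p,r,c,z),3),np.round(world(p,r,c),3))
E
```

```text
{'time_s': 0.0, 'joint_positions': array([ 6.24807639e+01,  3.02808425e+01,  8.21558421e+01,  6.08571846e-04,
        6.76873793e+01, -1.02251168e+01]), 'qvel': array([0.02122451, 0.01430441, 0.06980902, 0.00448694, 0.03675989,
       0.00048764]), 'tau': array([ 4.67739119e-04, -4.40041888e+01, -1.76588684e+01,  6.31766533e-02,
        5.81886142e-02, -1.81299079e-04]), 'position': array([0.18540643, 0.59611279, 0.22155452]), 'tcp_rot': array([[ 2.97279665e-01, -1.00919316e-03, -9.54789915e-01],
       [ 9.54788074e-01, -1.91578700e-03,  2.97281117e-01],
       [-2.12918818e-03, -9.99997656e-01,  3.94041076e-04]]), 'force': array([-0.77387933, -0.0712324 , -0.53271429]), 'moment': array([ 0.01569219, -0.0210144 , -0.00760847]), 'opening': 0.9992222585485131}
top ['image', 'z_map', 'mtx', 'origin', 'rotation', 'shot'] [[517.98342825   0.         319.27281068]
 [  0.         517.98342825 237.17353238]
 [  0.           0.           1.        ]] [ 3.42284927e-01 -2.98893117e-04  1.32435580e+00] [[ 2.45238021e-02  9.87315648e-01 -1.56864257e-01]
 [-9.99699012e-01  2.43275265e-02 -3.17136
[... 2090 characters left out ...]
028  0.111] [ 0.521 -0.028  0.111]
clamp_bar 0.7 [261. 301.] [0.6   0.006 0.013] [0.6   0.006 0.013]
tamper 0.7 [390. 362.] [ 0.456  0.296 -0.   ] [0.456 0.313 0.026]
salt_tub 0.79 [195. 407.] [ 0.367 -0.283  0.   ] [ 0.369 -0.256  0.018]
salt_tub 0.19 [301. 317.] [0.553 0.107 0.   ] [0.551 0.121 0.015]
cup_a 0.91 [267. 227.] [0.76  0.027 0.   ] [0.746 0.061 0.033]
cup_a 0.83 [324. 207.] [ 0.754  0.187 -0.   ] [0.735 0.224 0.047]
cup_b 0.91 [267. 227.] [0.76  0.027 0.   ] [0.746 0.061 0.033]
cup_b 0.83 [324. 207.] [ 0.754  0.187 -0.   ] [0.735 0.224 0.047]
spice_jar 0.93 [382. 216.] [ 0.701  0.308 -0.   ] [0.686 0.336 0.044]
label_roll 0.58 [330. 350.] [0.483 0.182 0.012] [0.482 0.196 0.029]
```

View pics/top0.png

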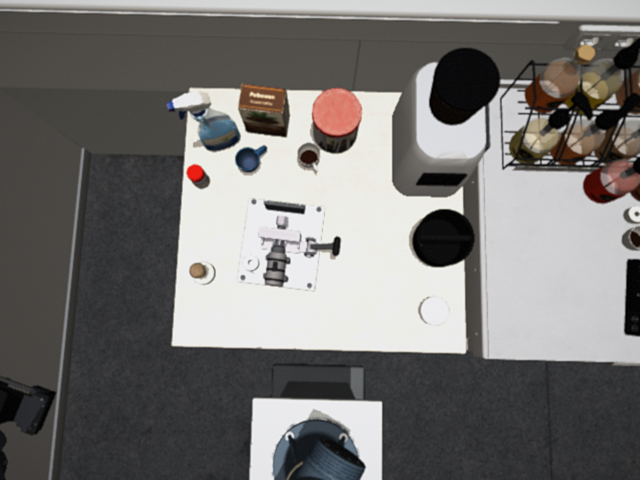

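Run:
```python
from h import *
from scipy.optimize import least_squares
import numpy as np
# fit the stand pose: points in height bands of cloud
for n in("top","side"):
    p=capture(n); K=p["mtx"]; v,u=np.mgrid[0:480,0:640]; d=p["z_map"]
    P=np.stack([(u-K[0,2])/K[0,0],-(v-K[1,2])/K[1,1],-np.ones_like(d)],-1)*d[...,None]
    P=P@np.array(p["rotation"]).T+p["origin"]; P=P[(d>0)]
    for a,b,nm in((.094,.103,"bracket/runner top"),(.080,.089,"backing"),(.009,.015,"base")):
        q=P[(P[:,2]>a)&(P[:,2]<b)&(P[:,0]>.38)&(P[:,0]<.70)&(P[:,1]>-.03)&(P[:,1]<.24)][:,:2]
        if len(q)>10: print(n,nm,len(q),q.mean(0).round(4),[np.round(x,3).tolist() for x in cv2.minAreaRect(q.astype(np.float32))], q.min(0).round(3),q.max(0).round(3))
    np.save(f"/tmp/{n}.npy",P)
    im=p["image"][200:330,230:370] if n=="top" else p["image"][190:340,260:420]
    cv2.imwrite(f"pics/{n}1.png",cv2.resize(im,None,fx=5,fy=5,interpolation=cv2.INTER_CUBIC)[:600,:800])
```

```text
top bracket/runner top 469 [0.5294 0.0962] [[0.513, 0.057], [0.14, 0.166], 16.903] [ 0.422 -0.027] [0.559 0.151]
top backing 573 [0.5179 0.0988] [[0.526, 0.062], [0.207, 0.148], 3.066] [ 0.421 -0.013] [0.626 0.141]
top base 2810 [0.5307 0.1006] [[0.532, 0.101], [0.2, 0.22], 84.46] [ 0.415 -0.007] [0.65 0.21]
side bracket/runner top 591 [0.5396 0.0967] [[0.538, 0.066], [0.114, 0.162], 22.342] [ 0.459 -0.026] [0.565 0.155]
side backing 755 [0.5235 0.1069] [[0.535, 0.069], [0.21, 0.159], 8.105] [ 0.426 -0.014] [0.631 0.152]
side base 3901 [0.5446 0.1449] [[0.537, 0.104], [0.201, 0.219], 84.5] [ 0.419 -0.002] [0.655 0.213]
```

View pics/side0.png

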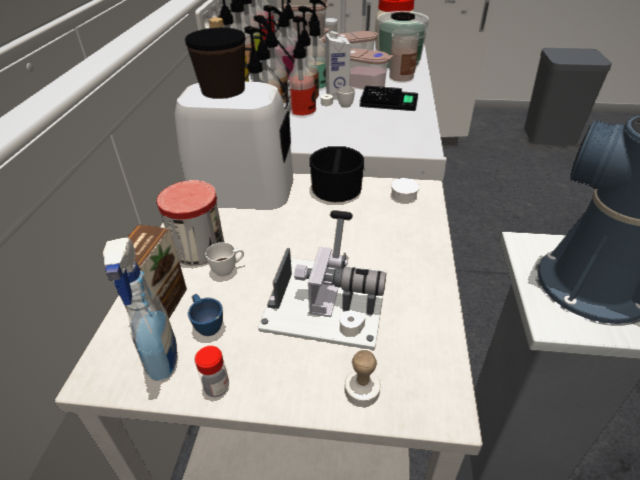

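The pictures show the stand from top (240–325, 200–290), with the lever raised at its right (bar about (335,245)). Its hex head sits behind the bracket at (281,222), and the roll is at the front left corner (251,265). The base plate fit gives 200x220 mm at a yaw of about -5.5°, which matches the sizes given.

```bash
cat >> h.py <<'E'
YAW=np.radians(-5.52); O=np.array([.5544,.1006,0])
Rs=np.array([[np.cos(YAW),-np.sin(YAW),0],[np.sin(YAW),np.cos(YAW),0],[0,0,1]])
def S(x,y,z): return O+Rs@(np.array([x,y,z])/1000)
def tostand(P): return (np.asarray(P)-O)@Rs*1000
def need(target):
    s=read_state(); R=np.array(s["tcp_rot"])
    d=R.T@(np.array(target)-s["position"])*1000
    yaw=np.degrees(np.arctan2(R[1,0],R[0,0]))
    print("need tool mm",d.round(1),"tool x yaw",yaw.round(2),"TCP stand",tostand(s["position"]).round(1),"F",np.round(s["force"],1),"open",round(s["opening"],3),"t",round(s["time_s"],2))
E
python3 - <<'E'
from h import *
for n in("top","side"):
    q=tostand(np.load(f"/tmp/{n}.npy"))
    def show(nm,m): print(n,nm,m.sum(),q[m].min(0).round(),q[m].max(0).round(),np.median(q[m],0).round(1))
    show("bar",(q[:,2]>95)&(q[:,1]<-100)&(q[:,1]>-180)&(abs(q[:,0])<80)&(q[:,2]<160))
    show("bracket top",(q[:,2]>93)&(q[:,2]<106)&(abs(q[:,1])<60)&(abs(q[:,1])>26)&(abs(q[:,0])<40))
    show("backing top",(q[:,2]>79)&(q[:,2]<92)&(abs(q[:,1])<60)&(q[:,0]>45)&(q[:,0]<90))
    show("head",(q[:,2]>55)&(q[:,2]<92)&(abs(q[:,1])<25)&(q[:,0]>12)&(q[:,0]<45))
need(S(-24,-137,170))
R=np.array(read_state()["tcp_rot"]);d=(S(-24,-137,170)-read_state()["position"])*1000
print(d)
E
```

```text
top bar 169 [ -49. -150.   96.] [  -2. -117.  126.] [ -27.2 -139.1  117. ]
top bracket top 199 [-24. -51.  93.] [  1.  49. 104.] [-12.4 -27.5  97. ]
top backing top 135 [ 59. -50.  79.] [68. 47. 90.] [63.1 -0.1 83.5]
top head 114 [ 12. -14.  65.] [37. 12. 91.] [24.3 -2.4 79.8]
side bar 242 [ -45. -144.   95.] [   1. -117.  121.] [ -21.9 -132.   112.9]
side bracket top 260 [-20. -48.  93.] [  5.  53. 100.] [-7.7 31.7 96.6]
side backing top 175 [ 64. -47.  79.] [73. 52. 86.] [67.4  6.8 83.4]
side head 218 [ 12. -13.  60.] [41. 17. 85.] [27.5  8.9 77.5]
need tool mm [-503.1   52.6 -503.9] tool x yaw 72.71 TCP stand [-414.7  458.4  222.5] F [-0.5  0.2  0.5] open 0.998 t 1.4
[ 331.59705009 -630.19452893  -52.53374487]
```

View pics/side1.png

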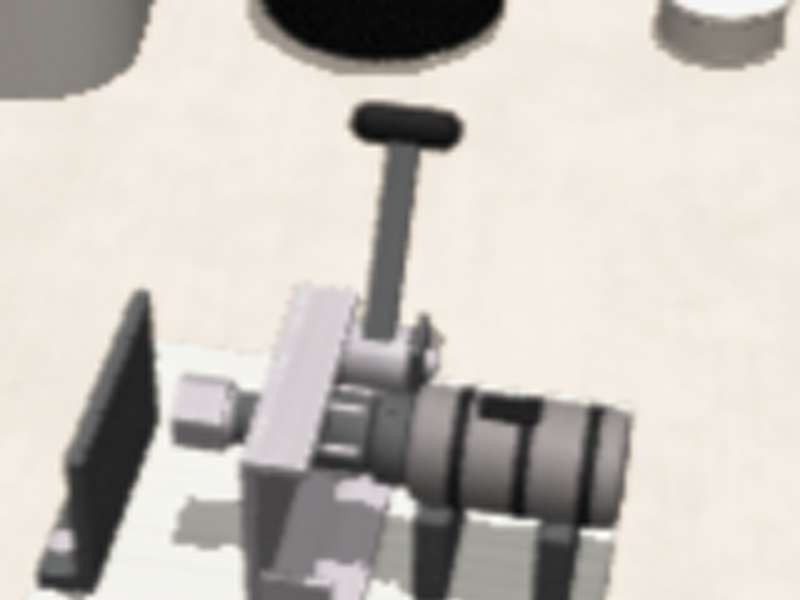

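{"fn": "send_rows", "kwargs": {
  "moves": "0 0 0 0 -6; 0 0 0 0 -5.8; 0 -15 0 -10 0; 0 -33 0 -21.7 0; 0 -33 0 -21.7 0; 0 -33 0 -21.7 0; 0 -33 0 -21.7 0; 0 -33 0 -21.7 0; 0 -33 0 -21.7 0; 0 -33 0 -21.7 0; 0 -33 0 -21.7 0; 0 -33 0 -21.7 0; 0 -33 0 -21.7 0; 0 -33 0 -21.7 0; 0 -33 0 -21.7 0; 0 -33 0 -21.7 0; 0 -33 0 -21.7 0; 0 -33 10 -21.7 0; 0 -33 10 -21.7 0; 0 -33 10 -21.7 0"
}}

```text
time_s: 3.07
position: [0.5087, -0.015, 0.1926]
tcp_rot: [[0.096, 0.001, -0.995], [0.995, -0.0, 0.096], [-0.0, -1.0, -0.001]]
force: [0.1, 0.5, -1.2]
opening: 0.005
```

```bash
python3 -c "
from h import *
need(S(-24,-137,150)); print(read_state()['joint_positions'])"
```

```text
need tool mm [-17.6  42.6 -10.3] tool x yaw 84.48 TCP stand [ -34.4 -119.4  192.6] F [ 0.1  0.5 -1.2] open 0.005 t 3.07
[-1.42867532e+01  2.37041991e+01  1.00492618e+02  9.27604925e-03
  5.57271643e+01 -9.87711434e+01]
```

{"fn": "send_rows", "kwargs": {
  "moves": "0 -9 20 -5 0; 0 -9 22 -5 0; 0 -2 12 0 0; 0 0 8 0 0; 0 -2 5 0 0; 0 -3.3 5 0 0; 0 -3.3 5 0 0; 0 -3.3 5 0 0; 0 -3.2 5.5 0 0; 0 -3.2 5.5 0 0; 0 -3.2 5.5 0 0; 0 0 0 0 0"
}}

```text
time_s: 4.07
position: [0.5143, -0.0557, 0.0938]
tcp_rot: [[0.096, 0.001, -0.995], [0.995, -0.0, 0.096], [-0.0, -1.0, -0.001]]
force: [0.4, 0.5, 0.3]
opening: 0.005
```

```bash
python3 -c "
from h import *
need(S(-24,-170,51)); p=capture('side'); cv2.imwrite('pics/side2.png',cv2.resize(p['image'][130:330,220:460],None,fx=3,fy=3))"
```

```text
need tool mm [-10.5  42.8  -0.9] tool x yaw 84.47 TCP stand [ -24.9 -159.4   93.8] F [0.4 0.5 0.3] open 0.005 t 4.07
```

View pics/side2.png

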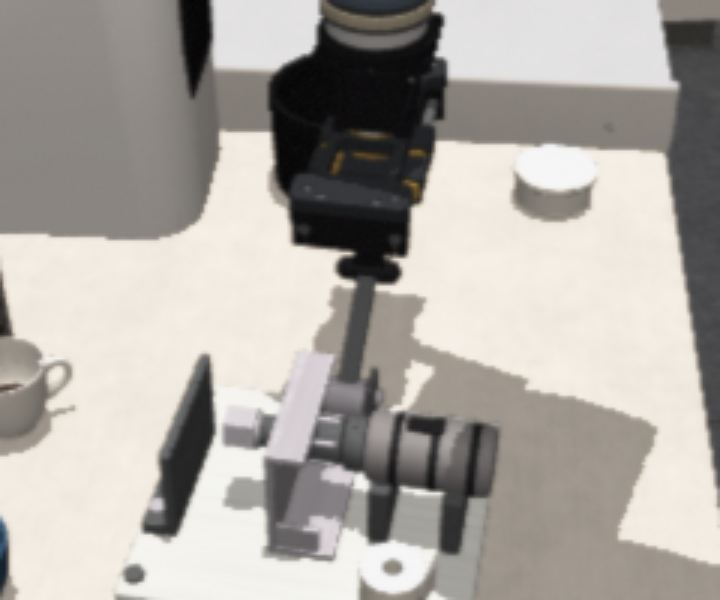

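Run:
```python
from h import *
for n in("side","top"):
    p=capture(n)
    for m in search_frame(p,"clamp_bar")[:2]: print(n,m["p"],np.round(m["bbox"]))
    for m in mark_of(p,"clamp_bar")[:2]:
        r,c=m["pixel"]; print(n,m["p"],r,c,tostand(world(p,r,c)).round())
    if n=="side":
        for r in range(213,226): print(r,[tostand(world(p,r,c)).round().astype(int).tolist() for c in (336,343,351)])
```

```text
side 0.83 [329. 214. 354. 268.]
side 0.64 219.4 340.7 [ -19. -153.   88.]
side 0.22 272.6 297.6 [33. 13. 78.]
213 [[-24, -71, 165], [-38, -69, 169], [-52, -75, 166]]
214 [[16, -289, -2], [-37, -72, 164], [-52, -77, 162]]
215 [[-8, -160, 92], [-25, -146, 105], [-21, -290, -1]]
216 [[-8, -158, 91], [-25, -150, 99], [-22, -288, -3]]
217 [[-9, -155, 91], [-25, -150, 97], [-40, -163, 89]]
218 [[-9, -154, 89], [-25, -150, 95], [-40, -160, 89]]
219 [[-9, -153, 87], [-24, -156, 87], [-41, -157, 88]]
220 [[-10, -151, 86], [-25, -151, 89], [-41, -155, 88]]
221 [[-10, -149, 85], [-24, -153, 84], [-42, -152, 87]]
222 [[-10, -149, 82], [-25, -149, 85], [-42, -152, 84]]
223 [[9, -252, -1], [-25, -148, 82], [-42, -152, 82]]
224 [[8, -246, 0], [-26, -146, 82], [-27, -256, -2]]
225 [[7, -243, 0], [-26, -146, 79], [-28, -253, -3]]
```

{"fn": "send_rows", "kwargs": {
  "moves": "0 -2 5 0 0; 0 -2 5 0 0; 0 -2 5 0 0; 0 -1 4.7 0 0; 0 -1 4.7 0 0; 0 -1 4.7 0 0; 0 -0.4 4.7 0 0; 0 -0.3 4 0 0; 0 -0.3 3 0 0; 0 0 2 0 0; 0 0 2 0 0; 0 0 0 0 0; 0 0 0 0 0"
}}

```text
time_s: 5.5
position: [0.5128, -0.0651, 0.0508]
tcp_rot: [[0.095, 0.001, -0.995], [0.995, -0.0, 0.095], [-0.0, -1.0, -0.001]]
force: [-2.4, -0.9, 14.4]
opening: 0.002
```

```bash
python3 -c "
from h import *
need(S(-24,-170,51))"
```

```text
need tool mm [-1.1 -0.2 -1.5] tool x yaw 84.53 TCP stand [ -25.5 -168.9   50.8] F [-2.4 -0.9 14.4] open 0.002 t 5.5
```

{"fn": "send_rows", "kwargs": {
  "moves": "0 0 2 0 0; 0 0 0 0 0; 0 0 0 0 0; 0 0 -10 0 0; 0 0 -25 0 0; 0 0 -35 0 0; 0 0 -30 0 0; 60 20 -5 -6 0; 60 30 0 -10 0; 60 34 0 -11 0; 60 34 0 -11 0; 60 30 0 -10 0; 60 20 0 -6 0; 60 0 0 0 0; 60 0 0 0 0"
}}

```text
time_s: 6.75
position: [0.582, 0.0983, 0.1517]
tcp_rot: [[0.093, -0.002, -0.996], [0.996, 0.0, 0.093], [-0.0, -1.0, 0.002]]
force: [-0.3, -0.4, -1.0]
opening: 0.525
```

Run:
```python
from h import *
need(S(29,0,51))
for n in("top","side"):
    p=capture(n); q=None
    for t in("clamp_bar","bolt_hex","gap"):
        for m in mark_of(p,t)[:1]: print(n,t,round(m["p"],2),tostand(world(p,*m["pixel"])).round(1))
    if n=="side": cv2.imwrite('pics/side3.png',cv2.resize(p['image'][130:330,220:460],None,fx=3,fy=3))
```

```text
need tool mm [ -0.4 100.7  -1.5] tool x yaw 84.67 TCP stand [ 27.7   0.4 151.7] F [-0.3 -0.4 -1. ] open 0.525 t 6.75
top clamp_bar 0.72 [ -20.5 -165.1   44. ]
top gap 0.24 [ 41.3  17.9 489.1]
side clamp_bar 0.58 [ -28.1 -160.2   49.7]
side bolt_hex 0.63 [28.1 14.8 75.6]
side gap 0.96 [ 56.8 -90.2  10.7]
```

View pics/side3.png

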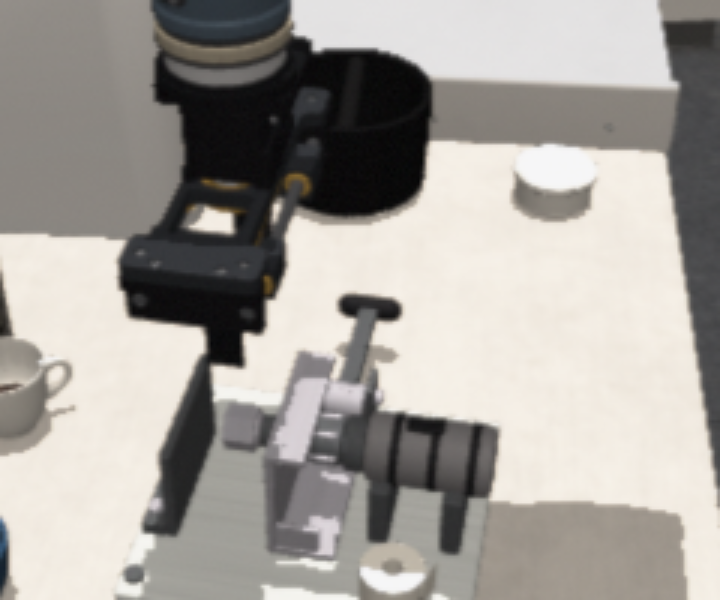

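Lever is flat at crop (370,305) and the open finger stands over the gap at (225,345), in line with the head at (243,425).

{"fn": "send_rows", "kwargs": {
  "moves": "60 0 5 -1.5 0; 60 0 10 0 0; 60 0 12 0 0; 60 0 12 0 0; 60 0 12 0 0; 60 0 12 0 0; 60 0 12 0 0; 60 0 12 0 0; 60 0 8 0 0; 60 0 4 0 0; 60 0 0 0 0; 60 0 0 0 0"
}}

```text
time_s: 8.15
position: [0.5842, 0.0969, 0.0532]
tcp_rot: [[0.096, 0.0, -0.995], [0.995, -0.0, 0.096], [-0.0, -1.0, -0.0]]
force: [0.6, 0.1, 0.5]
opening: 0.688
```

Run:
```python
from h import *
need(S(29,0,51))
p=capture("side"); cv2.imwrite('pics/side4.png',cv2.resize(p['image'][200:330,240:400],None,fx=5,fy=4.6)[:600])
```

```text
need tool mm [0.9 2.2 1.1] tool x yaw 84.51 TCP stand [30.1 -0.9 53.2] F [0.6 0.1 0.5] open 0.688 t 8.15
```

View pics/side4.png

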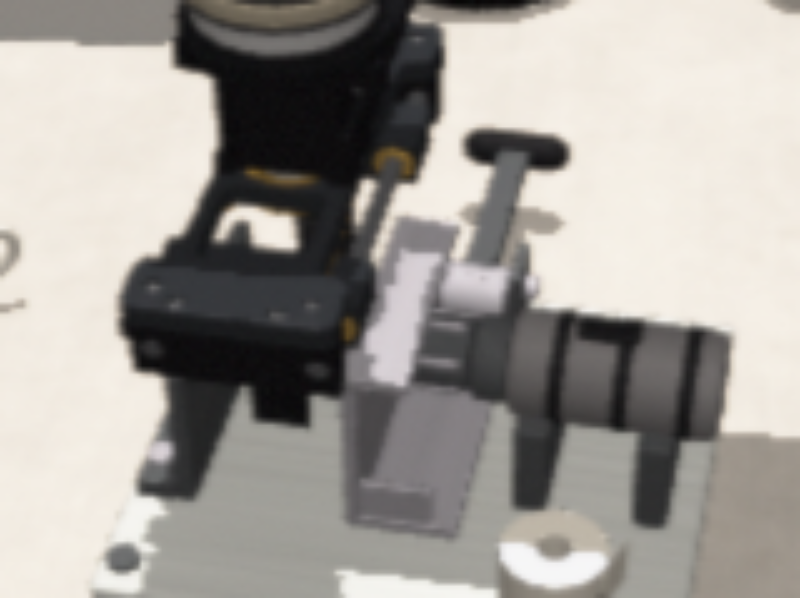

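{"fn": "send_rows", "kwargs": {
  "moves": "60 1 2 0.5 0; 0 0 0 0 0; 0 0 0 0 0; 0 0 0 0 0; 0 0 0 0 0; 0 0 0 0 0; 0 0 0 0 0; 0 0 0 0 0; 0 0 0 0 0; 0 0 0 0 0; 0 0 0 0 0; 0 0 0 0 0"
}}

```text
time_s: 9.2
position: [0.5838, 0.0979, 0.0513]
tcp_rot: [[0.096, 0.0, -0.995], [0.995, 0.0, 0.096], [0.0, -1.0, -0.0]]
force: [0.1, -0.3, 1.3]
opening: 0.325
```

```bash
python3 -c "
from h import *
need(S(29,0,51)); s=read_state(); print(s['force'],s['moment'],s['opening']*87)"
```

```text
need tool mm [-0.1  0.3  0.5] tool x yaw 84.51 TCP stand [29.5  0.1 51.3] F [ 0.1 -0.3  1.3] open 0.325 t 9.2
[ 0.09001673 -0.25140727  1.30453778] [ 0.03487928  0.00627118 -0.01936149] 28.279609035597364
```

{"fn": "send_rows", "kwargs": {
  "moves": "0 0 0 0 0; 0 0 0 0 0; 0 0 0 0 0; 0 0 0 0 0; 0 0 0 0 0; 0 0 0 0 0; 0 0 0 0 0; 0 0 0 0 0; 0 0 0 0 0; 0 0 0 0 0; 0 0 0 0 0; 0 0 0 0 0; 0 0 0 0 0; 0 0 0 0 0; 0 0 0 0 0; 0 0 0 0 0; 0 0 0 0 0; 0 0 0 0 0; 0 0 0 0 0; 0 0 0 0 0"
}}

```text
time_s: 10.87
position: [0.5838, 0.0979, 0.0513]
tcp_rot: [[0.096, 0.0, -0.995], [0.995, -0.0, 0.096], [0.0, -1.0, -0.0]]
force: [1.4, -0.5, 1.3]
opening: 0.326
```

```bash
python3 -c "
from h import *
need(S(29,0,51)); s=read_state(); print(s['force'],s['moment'],s['opening']*87)
p=capture('top'); cv2.imwrite('pics/top5.png',p['image']);cv2.imwrite('pics/t5s.png',capture('side')['image'])"
```

```text
need tool mm [-0.1  0.3  0.5] tool x yaw 84.51 TCP stand [29.5  0.1 51.3] F [ 1.4 -0.5  1.3] open 0.326 t 10.87
[ 1.39211818 -0.46215931  1.32043004] [ 0.12030838 -0.01774669  0.03518211] 28.36198494340668
```

{"fn": "send_rows", "kwargs": {
  "moves": "0 0 0 0 0; 0 0 0 0 0; 0 0 0 0 0; 0 0 0 0 0; 0 0 0 0 0; 0 0 0 0 0; 0 0 0 0 0; 0 0 0 0 0; 0 0 0 0 0; 0 0 0 0 0; 0 0 0 0 0; 0 0 0 0 0; 0 0 0 0 0; 0 0 0 0 0; 0 0 0 0 0; 0 0 0 0 0; 0 0 0 0 0; 0 0 0 0 0; 0 0 0 0 0; 0 0 0 0 0"
}}

```text
time_s: 12.63
position: [0.5838, 0.0979, 0.0513]
tcp_rot: [[0.096, 0.0, -0.995], [0.995, 0.0, 0.096], [0.0, -1.0, -0.0]]
force: [1.7, -0.1, 2.6]
opening: 0.325
```

{"fn": "send_rows", "kwargs": {
  "moves": "0 0 0 0 0; 0 0 0 0 0; 0 0 0 0 0; 0 0 0 0 0; 0 0 0 0 0; 0 0 0 0 0; 0 0 0 0 0; 0 0 0 0 0; 0 0 0 0 0; 0 0 0 0 0; 0 0 0 0 0; 0 0 0 0 0; 0 0 0 0 0; 0 0 0 0 0; 0 0 0 0 0; 0 0 0 0 0; 0 0 0 0 0; 0 0 0 0 0; 0 0 0 0 0; 0 0 0 0 0"
}}

```text
time_s: 14.3
position: [0.5838, 0.0979, 0.0512]
tcp_rot: [[0.096, 0.0, -0.995], [0.995, 0.0, 0.096], [0.0, -1.0, -0.0]]
force: [0.4, 0.5, 2.2]
opening: 0.323
```

{"fn": "send_rows", "kwargs": {
  "moves": "0 0 0 0 0; 0 0 0 0 0; 0 0 0 0 0; 0 0 0 0 0; 0 0 0 0 0; 0 0 0 0 0; 0 0 0 0 0; 0 0 0 0 0; 0 0 0 0 0; 0 0 0 0 0; 0 0 0 0 0; 0 0 0 0 0; 0 0 0 0 0; 0 0 0 0 0; 0 0 0 0 0; 0 0 0 0 0; 0 0 0 0 0; 0 0 0 0 0; 0 0 0 0 0; 0 0 0 0 0"
}}

```text
time_s: 15.97
position: [0.5837, 0.0979, 0.0512]
tcp_rot: [[0.096, 0.0, -0.995], [0.995, 0.0, 0.096], [0.0, -1.0, -0.0]]
force: [0.4, 0.4, 2.5]
opening: 0.32
```

{"fn": "send_rows", "kwargs": {
  "moves": "0 0 0 0 0; 0 0 0 0 0; 0 0 0 0 0; 0 0 0 0 0; 0 0 0 0 0; 0 0 0 0 0; 0 0 0 0 0; 0 0 0 0 0; 0 0 0 0 0; 0 0 0 0 0; 0 0 0 0 0; 0 0 0 0 0; 0 0 0 0 0; 0 0 0 0 0; 0 0 0 0 0; 0 0 0 0 0; 0 0 0 0 0; 0 0 0 0 0; 0 0 0 0 0; 0 0 0 0 0"
}}

```text
time_s: 17.63
position: [0.5838, 0.0978, 0.0513]
tcp_rot: [[0.096, 0.0, -0.995], [0.995, -0.0, 0.096], [-0.0, -1.0, -0.0]]
force: [1.8, 0.3, 2.8]
opening: 0.321
```

{"fn": "send_rows", "kwargs": {
  "moves": "0 0 0 0 0; 0 0 0 0 0; 0 0 0 0 0; 0 0 0 0 0; 0 0 0 0 0; 0 0 0 0 0; 0 0 0 0 0; 0 0 0 0 0; 0 0 0 0 0; 0 0 0 0 0; 0 0 0 0 0; 0 0 0 0 0; 0 0 0 0 0; 0 0 0 0 0; 0 0 0 0 0; 0 0 0 0 0; 0 0 0 0 0; 0 0 0 0 0; 0 0 0 0 0; 0 0 0 0 0"
}}

```text
time_s: 19.3
position: [0.5837, 0.0979, 0.0512]
tcp_rot: [[0.096, -0.0, -0.995], [0.995, -0.0, 0.096], [-0.0, -1.0, 0.0]]
force: [1.9, -0.7, 2.9]
opening: 0.326
```

{"fn": "send_rows", "kwargs": {
  "moves": "0 0 0 0 0; 0 0 0 0 0; 0 0 0 0 0; 0 0 0 0 0; 0 0 0 0 0; 0 0 0 0 0; 0 0 0 0 0; 0 0 0 0 0; 0 0 0 0 0; 0 0 0 0 0; 0 0 0 0 0; 0 0 0 0 0; 0 0 0 0 0; 0 0 0 0 0; 0 0 0 0 0; 0 0 0 0 0; 0 0 0 0 0; 0 0 0 0 0; 0 0 0 0 0; 0 0 0 0 0"
}}

```text
time_s: 20.97
position: [0.5838, 0.0979, 0.0513]
tcp_rot: [[0.096, 0.0, -0.995], [0.995, -0.0, 0.096], [-0.0, -1.0, -0.0]]
force: [1.6, 0.4, 3.3]
opening: 0.322
```

Run:
```python
from h import *
need(S(29,0,51)); s=read_state(); print(s['force'],s['moment'],s['opening']*87)
a=cv2.imread('pics/t5s.png');b0=cv2.imread('pics/side0.png');p=capture('side');b=p['image']
f=lambda i:cv2.resize(i[220:330,270:400],None,fx=3,fy=5)
cv2.imwrite('pics/cmp.png',np.hstack([f(a),f(b)]))
t=cv2.imread('pics/top0.png');c=capture('top')
cv2.imwrite('pics/top6.png',np.hstack([t[130:340,170:470],c['image'][130:340,170:470]]))
for n in("clamp_bar",):
    for q in(p,c):
        for m in mark_of(q,n)[:1]: print(n,round(m["p"],2),tostand(world(q,*m["pixel"])).round(1))
```

```text
need tool mm [-0.1  0.3  0.5] tool x yaw 84.51 TCP stand [29.5  0.1 51.3] F [1.6 0.4 3.3] open 0.322 t 20.97
[1.64408941 0.35124035 3.30645026] [ 0.17600597 -0.28582154 -0.01565907] 28.019179860660305
clamp_bar 0.56 [ -25.4 -168.6   47.1]
clamp_bar 0.59 [ -16.6 -170.6   46.7]
```

View pics/cmp.png

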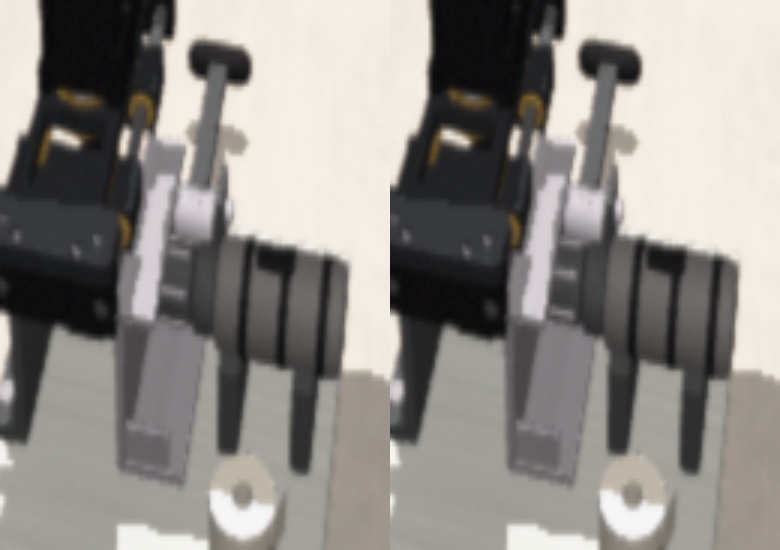

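View pics/top6.png

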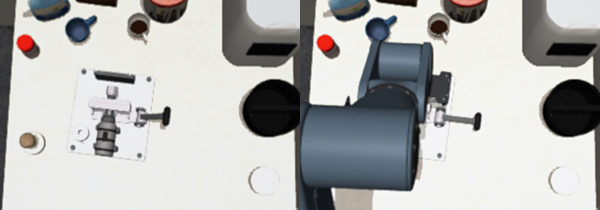

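Run:
```python
from h import *
a=[];o=[]
for i in range(24): a.append(capture('side')['image'][255:300,318:345].astype(float)); o.append(read_state()['opening']*87)
old=cv2.imread('pics/t5s.png')[255:300,318:345].astype(float)
print("diff 0-1",abs(a[0]-a[1]).mean(),"0-12",abs(a[0]-a[12]).mean(),"0-23",abs(a[0]-a[23]).mean(),"vs t=10.9",abs(a[0]-old).mean(), np.round(o,2), read_state()['time_s'])
```

```text
diff 0-1 0.48148148148148145 0-12 0.5064471879286694 0-23 0.4982167352537723 vs t=10.9 4.042524005486968 [28.23 27.96 28.16 28.26 27.9  28.05 28.58 28.4  28.25 28.3  28.44 28.42
 28.22 28.5  28.25 28.19 28.15 28.43 28.01 28.47 28.17 28.32 27.99 28.59] 22.3667
```

The nut no longer moves (picture change is only noise), while it differs from the picture at 10.9 s: it turned, then stopped. The opening readings scatter by noise only.

```bash
python3 -c "
from rig import *
print(hand_in())"
```

```text
the job is handed in; nothing more can be done
None
```

The clamp lever is fully down, the nut looks tight, and the job was handed in with the gripper still holding the bolt head.

- **Clamp:** I pressed the lever's bar down along its arc with the closed fingers until it met its stop. The fingertips were then at 51 mm with 14 N of push, which matches the bar's shut height. Later pictures still show the lever flat, with the bar near y -170 mm and z 42 mm in the stand's frame.
- **Bolt head:** I lowered the open fingers into the gap without touching anything and gripped the head from both sides at about 28 mm, with the fixed 30 N. I held it for about 12 s.
- **Nut:** Over the last second and more, the side picture of the nut did not change beyond noise. It does differ from the picture taken at 10.9 s, so the nut turned and then stopped. I could not read the nut's angle directly; that it is tight rests on the pictures and the hold time.
- **Surroundings:** The label roll and the other things visible in the last pictures stand where they were. The arm hid the tamper in the last top view, and I took no later picture that checks it. The arm passed well above it.

The job took about 22.4 s of robot time. The two cameras disagreed by about 5 mm on where the stand is, so I used their average, and the contact heights and the centred grip agreed with it.

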